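Unlock the folding stay and close the stationery chest

TASK

The lid of the white stationery chest stands open on its folding stay. Gently lift and pull the orange bar at the stay's knee past centre so that the stay unlocks, without forcing the lid while the stay is still locked; then lower the lid and press it fully shut, gently and without slamming, and let go. Leave everything else, in the chest and on the desk, where it is.

Things in the scene. Friction and masses are not known exactly. Their poses are not given: they have to be found in the camera images.
- chest_hinge (a point): middle of the lid's hinge line, at the top of the far side of the white chest, 110 mm above the desk. Axes of the chest: x from its front to its hinge side, y along the hinge, to the left seen from the front, z up. The hinge is stiff: its friction (about 0.6 N m) holds the lid wherever it is left, so the lid must be pushed all the way down (1 to 5 N near its free edge).
- chest_front (a point): middle of the chest's top front edge, axes as for chest_hinge. The chest is an open box, 220 mm deep (hinge to front), 260 mm wide, 110 mm high; it is fixed to the desk, turned by up to 0.3 rad either way. The folding stay lies just outside its right side wall.
- stay_pin (a point): pin on which the lower link of the steel folding stay turns, on the chest's right wall, 120 mm in front of the hinge line, 60 mm above the desk; axes as for chest_hinge. The upper link turns on a pin on the lid's right edge, 120 mm from the hinge. Both links are 96.6 mm from pin to pin and meet in the knee.
- lid_edge (a point): middle of the lid's free edge, 224 mm from the hinge line, half-way through its 12 mm. Axes turn with the lid: x along it to the hinge, y along the edge, z out of its outer face (up when shut; back and a little up when open). At the start about 328 mm above the desk. The outer face is reached over the edge, from behind; nothing tall stands there.
- lid_root (a point): middle of the lid where it meets the hinge. The lid is a plain blue slab 224 x 260 x 12 mm, 0.25 to 0.5 kg, no handle; origin on the hinge line, axes as for lid_edge. Its inner face passes through the hinge line, its outer face lies 12 mm off it: 122 mm above the desk when shut.
- lid (a joint): angle of the lid in rad: 0 as it stands open and locked (75 degrees up from shut, leaning to the front), grows as it is lowered, 1.309 (stop) fully shut. It opens by about 0.06 (to -0.06; stop at -0.13) while the knee passes centre.
- knee_bar (a point): centre of the orange bar at the stay's knee: round, 14 mm thick, 110 mm long, horizontal, parallel to the hinge, sticking out to the right of the chest, some 135 mm above the desk at the start. The point's x points up along the upper link. Nothing stands behind, below or beside the bar. The knee swings about stay_pin: unlocking moves the bar towards the chest's front (40 mm) and up (20 mm).
- knee (a joint): angle at the stay's knee in rad: 0 = locked on its stop, knee on the hinge side; 0.454 = links in line (centre); above that unlocked, knee to the front; at 0.9 the lid is back at its first height, beyond that it comes down as the knee folds; about 3.06 when shut. Takes some 4 to 8 N at the bar. Left short of centre it locks again when the lid is pushed; past centre it stays.
- stapler: red stapler lying in the chest, 130 x 34 x 49 mm, loose; origin under its centre
- tape: yellow roll of tape lying flat in the chest, 92 mm across, 30 mm high, loose; origin under its centre
- mug: blue mug, 82 mm across, 95 mm high, loose on the desk to the right; origin under its centre
- notebooks: pile of red, white and blue notebooks, 150 x 108 x 40 mm, loose on the desk to the left; origin under its centre
- punch: grey hole punch, 120 x 60 x 54 mm, loose on the desk at the right; origin under its centre
- bottle: clear water bottle, 64 mm across, 190 mm high, loose on the desk at the left; origin under its centre
Things that resemble listed ones, but are neither listed nor needed, are in the scene too. Of the things that look like the bottle, take the one that is farthest from the robot's base at the start.

How it is judged:
By the outcome, as a careful person would: the job done as asked, in the order asked, and still so for the second after the job is handed in, with the robot touching nothing.
It also fails if it takes over 56 s, if anything falls off the work surface, if the arm or the gripper's body presses on something with over 40 N, if the wrist force passes 120 N, or if a joint passes its speed limit or range.

ROBOT

A 7-joint arm with a two-finger parallel gripper is mounted at the origin on the work surface. World frame = base frame: x ahead of the robot, y to its left, z up, the work surface at z = 0. Lengths are in m, angles in rad, forces in N, time in s.
With the tool pointing down it reaches from about 0.425 to 0.925 m from the base axis. Payload 6.8 kg.
Tool frame: the origin (TCP) lies between the finger pads; the fingertips stand 17 mm ahead of it and the grasp point (between the pads) lies 2 mm behind it; z points along the fingers, y is the direction in which the jaws open and shut (so a half turn about z gives the same grasp; the last joint's range is limited). The gripper opens to 85 mm and grips with 20 to 120 N. Pads are 22 mm wide; open, the fingers measure 114 mm over their backs; the gripper's body (76 mm by 85 mm) begins 54 mm behind the grasp point. The pads swing forward as they close: fully open they stand 13 mm farther back than shut.
Start: joints at [-1.234, 0.477, 0.022, 1.555, -0.011, 1.109, -0.083], TCP at [0.29, 0.609, 0.248] pointing down, gripper open.
Joint ranges: [-2.96, 2.96], [-0.34, 2.1], [-1.41, 1.46], [0.24, 2.44], [-1.37, 4.51], [0.17, 1.92], [-2.96, 2.96]. Speed limits (rad/s): [2.39, 2.39, 3.14, 3.14, 3.14, 3.14, 3.14].

INTERFACE

Orientations are given as a unit quaternion [w, x, y, z].
In Python, from station import bot gives the robot as it stands. The module is installed in compiled form; this text tells all that it offers.
- The arm moves only by the tool carry_out, never from a script. Its argument "moves" is a list of rows, each a list of 3 entries, a list of its own where there are three numbers: the turn, a rotation vector about the tool's x, y, z in degrees, then the shift along the tool's x, y, z in cm, then the finger opening in cm, from 0 to 8.54. A call has 1 to 5 rows; each row is the pose to reach, as a shift and turn from the pose commanded when the call began, along the tool's axes at that moment; what a row does not reach only later rows make up. A row lasts 1/8 s, in which the tool goes at most 62.5 mm and 10.7 degrees, less where a joint would pass 70% of its speed; a pose out of reach is approached as far as the arm can. A call with a gripper value outside its range is refused whole. The fingers move at their own pace and stop on an object; "newtons" is the grip in N (left out, the last holds). Time passes only in rows, so rows that repeat a pose let the fingers close. It gives the time, the measured TCP pose, the force and the opening at its end, in the units of the state.
- bot.get_obs(): the state, without advancing time (a new reading comes with each control period).
- bot.read_camera(name): name is "scene" or "top"; returns the picture (480x640x3 uint8, red, green, blue); there is no depth.
- bot.camera_info(name): a dict with "vertical_fov" (degrees; the focal length in pixels is half the picture's height over the tangent of half this angle, whatever the lens; pixels are square), "cx", "cy" (the principal point, pixels), "position" and "attitude" of the camera in the world. Camera axes: x right, y up, looking along -z (the intrinsics and any distortion apply to the point x, -y, -z); pixel columns grow to the right and rows downward; lengths in m; the calibration is good to about 2 mm. A picture is of the moment at which its call begins. camera_info takes no time and is no camera call.
- bot.hand_in(): hands the job in, once; it reports no verdict.
Trained networks look in the newest picture that a camera, given by its name, has taken for a name from the list of things; names that differ only in an ending like _2 or _b are one class to them, and where a whole thing is asked for, a point or a joint stands for the part that bears it (a point fixed in the world has none). Each returns a list of dicts, best first, with "score" (0 to 1); they miss things now and then, are a little off and sometimes report something else, mostly with a low value. They report only what shows in the picture. A call takes as long as a camera call. They do not tell look-alikes from the thing itself.
- bot.silhouettes(label, camera): "region" (480x640 bool, what is visible of it) and "location" ([column, row] in pixels, amid what is visible of it).
The state is a dict: "t": time; "q": joint angles; "joint_vel": joint speeds; "joint_torque": joint torques, N m; "eef_pos": TCP position; "tool_rot": TCP orientation; "contact_force": force on the tool from outside, world axes, zero at the start; "torque": the same for the moment, N m; "gripper_width": opening from 0.0 (shut) to 1.0 (fully open).
Only numpy, scipy, OpenCV 4.12 (cv2) and the standard library are available. Lean on these libraries where they do the work, as an engineer would, in place of code of your own. Each camera call takes 0.05 s, during which the arm holds its last target. There are 200 camera calls.

## Working session

There is one attempt and no reset: what is moved stays moved. The work goes in short steps, Python scripts to look and compute and a tool call to move; the robot and the scene stay as the last step left them, time stands still between calls to the robot, and variables do not carry over. Pictures are saved under pics/ and viewed, about 8 in all and at most 12, crops included, and the job is handed in when it is done.

Besides the shell and the picture viewer there is one more tool, called after ">>>" as name([rows], argument=value, ...), one row to a line, values as JSON. carry_out: Moves the arm, as the interface text tells. Its arguments: {"type":"object","properties":{"moves":{"type":"array"},"newtons":{"type":"number"}},"required":["moves"]}

```bash
mkdir -p pics; ls; python3 - <<'E'
from station import bot
import cv2
for n in("scene","top"):
    im=bot.read_camera(n); cv2.imwrite(f"pics/{n}0.png",im[:,:,::-1]); print(n,bot.camera_info(n))
    for l in("knee_bar","lid_edge","chest_front"):
        for d in bot.silhouettes(l,n)[:3]: print(l,d["score"],d["location"],d["region"].sum())
o=bot.get_obs();print(o)
E
```

```text
pics
scene {'vertical_fov': 42.76296032529553, 'cx': 324.49591095387757, 'cy': 236.2008571974321, 'position': array([0.18185064, 1.11510981, 1.28383461]), 'attitude': array([-0.14335996, -0.05224692,  0.39999069,  0.90372874])}
knee_bar 0.88 [290.9, 237.7] 245
lid_edge 0.59 [261.2, 258.9] 1532
chest_front 0.67 [281.8, 296.4] 9312
top {'vertical_fov': 52.54022801679309, 'cx': 324.3857985928663, 'cy': 235.72880611518352, 'position': array([ 0.40597602, -0.01634116,  1.5412156 ]), 'attitude': array([ 0.71272576,  0.03514935, -0.03707502, -0.69957984])}
knee_bar 0.69 [345.7, 213.7] 192
knee_bar 0.65 [173.1, 272.0] 1874
lid_edge 0.6 [274.7, 201.7] 1148
lid_edge 0.26 [304.5, 241.0] 488
chest_front 0.58 [278.2, 227.6] 6842
{'t': 0.4, 'q': array([-1.23406209,  0.47715793,  0.02241081,  1.55551123, -0.01152071,
        1.10927171, -0.08311275]), 'joint_vel': array([ 0.00023401, -0.00126239,  0.00021077, -0.0013579 ,  0.00010518,
       -0.00198133,  0.00028868]), 'joint_torque': array([-2.11642706e-03, -5.95630109e+01,  1.60385482e+00, -2.81121182e+01,
        1.23912242e-02,  3.84089362e-03,  2.09047840e-05]), 'eef_pos': array([0.29044125, 0.60927514, 0.24815508]), 'tool_rot': array([-2.64012867e-05,  2.20614096e-01,  9.75361168e-01, -1.07077064e-04]), 'contact_force': array([-0.70229011,  0.6380407 ,  0.5986981 ]), 'torque': array([-0.00298443, -0.02305609, -0.00585229]), 'gripper_width': 0.9966536363257192}
```

View pics/scene0.png

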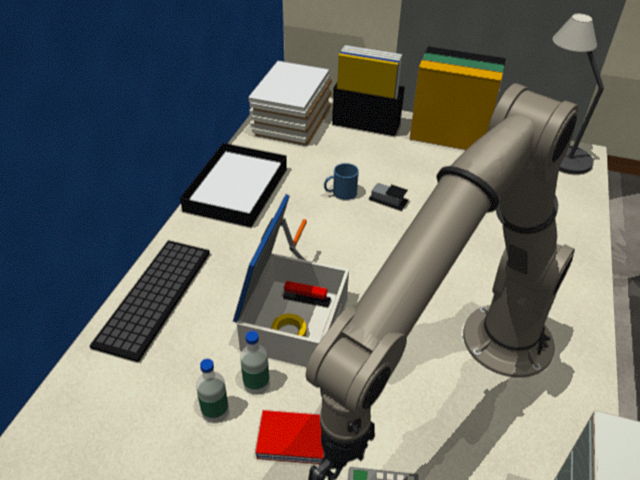

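View pics/top0.png

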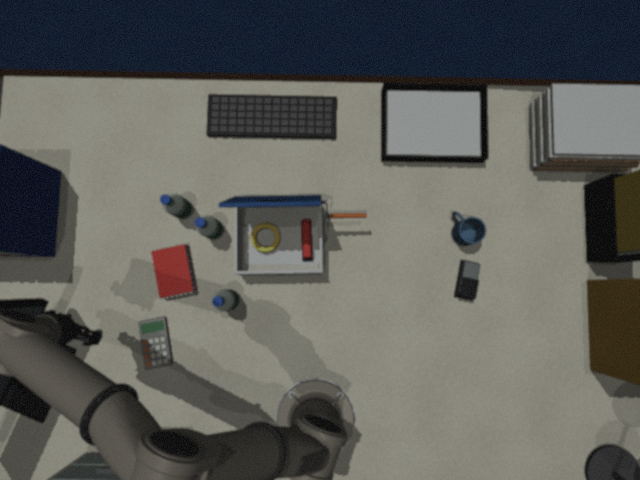

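The pictures show the orange bar at scene (299,234) / top (347,215), the only knee-bar candidate. The second network hit at top (173,272) is the red notebooks. The orange file at the right edge is furniture. I'll fit the chest pose now.

```bash
cat > h.py <<'E'
import numpy as np, cv2
from scipy.spatial.transform import Rotation as R
from scipy.optimize import least_squares
from station import bot
CI={n:bot.camera_info(n) for n in("scene","top")}
def proj(n,P):
    c=CI[n]; f=240/np.tan(np.radians(c["vertical_fov"]/2))
    p=R.from_quat(c["attitude"],scalar_first=True).inv().apply(np.atleast_2d(P)-c["position"])
    return np.c_[c["cx"]+f*p[:,0]/-p[:,2], c["cy"]-f*p[:,1]/-p[:,2]]
def orange(n,im):
    hsv=cv2.cvtColor(im,cv2.COLOR_RGB2HSV)
    m=cv2.inRange(hsv,(5,150,90),(16,255,255))
    k,l,s,c=cv2.connectedComponentsWithStats(m)
    ctr={"scene":(299,234),"top":(347,215)}[n]
    i=min([i for i in range(1,k) if s[i,4]>20],key=lambda i:np.hypot(*(c[i]-ctr)))
    pts=np.argwhere(l==i)[:,::-1].astype(float); d=pts-pts.mean(0)
    u=np.linalg.svd(d,full_matrices=0)[2][0]; t=d@u
    e=np.array([pts.mean(0)+u*t.min(),pts.mean(0)+u*t.max()]); return e,len(pts)
def w(ch,P):  # chest frame (hinge foot, z from desk) -> world
    x,y,a=ch; P=np.atleast_2d(P); c,s=np.cos(a),np.sin(a)
    return np.c_[x+c*P[:,0]-s*P[:,1], y+s*P[:,0]+c*P[:,1], P[:,2]]
def stay(lid,side=1):  # knee point in chest x,z ; side=1 hinge side, -1 front
    th=np.radians(75)-lid; up=np.array([-.12*np.cos(th),.11+.12*np.sin(th)]); lo=np.array([-.12,.06])
    d=up-lo; L=np.hypot(*d); h=np.sqrt(max(.0966**2-L*L/4,0))
    return (up+lo)/2+side*h*np.array([d[1],-d[0]])/L
E
cat > fit.py <<'E'
from h import *
ims={n:bot.read_camera(n) for n in CI}
B={}
for n in CI:
    B[n],c=orange(n,ims[n]); B[n]=B[n][np.argsort(B[n][:,0])]; print(n,B[n].round(1),c)
kn=stay(0); th=np.radians(75)
def model(v):
    ch=v[:3]
    bar=w(ch,[[kn[0],v[3],kn[1]],[kn[0],v[3]-.11,kn[1]]])
    fc=w(ch,[[-.22,.13,.11],[-.22,-.13,.11]])
    return bar,fc
obs_fc=np.array([[237,274],[324,273]])
def res(v):
    b,fc=model(v)
    return np.concatenate([(proj("top",b)-B["top"]).ravel(),(proj("scene",b)-B["scene"]).ravel(),.5*(proj("top",fc)-obs_fc).ravel()])
s=least_squares(res,[.65,.1,0,-.14],loss="soft_l1"); print(s.x,res(s.x).round(1))
b,fc=model(s.x); print(b,fc)
np.save("ch.npy",s.x)
ed=[-.224*np.cos(th)+.0,.11+.224*np.sin(th)]
P={"hf":[[-.22,.13,.11],[-.22,-.13,.11],[0,-.13,.11],[0,.13,.11]],"lid":[[0,-.13,.11],[ed[0],-.13,ed[1]],[ed[0],.13,ed[1]],[0,.13,.11]],"bar":[[kn[0],s.x[3],kn[1]],[kn[0],s.x[3]-.11,kn[1]]]}
out=[]
for n,(x0,y0) in {"scene":(200,170),"top":(190,160)}.items():
    im=np.ascontiguousarray(cv2.resize(ims[n][y0:y0+150,x0:x0+190,::-1],None,fx=4,fy=4))
    im=im[:,:]
    for q in P.values():
        p=((proj(n,w(s.x[:3],q))-[x0-.5,y0-.5])*4).astype(int); cv2.polylines(im,[p],False,(0,255,0),1)
    out.append(cv2.resize(im,(570,450)) if 0 else im[:560])
cv2.imwrite("pics/fit.png",cv2.resize(np.hstack(out),(800,315)))
for l in ("punch","mug"):
  pass
E
python3 fit.py
```

```text
scene [[293.5 243.8]
 [304.7 219.3]] 98
top [[333.  215.6]
 [365.  215. ]] 76
[ 0.65975175  0.11683041  0.04105703 -0.14953996] [-2.7  0.1  2.8 -0.1 -0.1  0.4  0.2 -0.3 -0.4  0.1  0.4 -0.4]
[[ 0.60956146 -0.0348975   0.13268779]
 [ 0.61407646 -0.1448048   0.13268779]] [[ 0.43460123  0.23769085  0.11      ]
 [ 0.44527306 -0.02209005  0.11      ]]
```

View pics/fit.png

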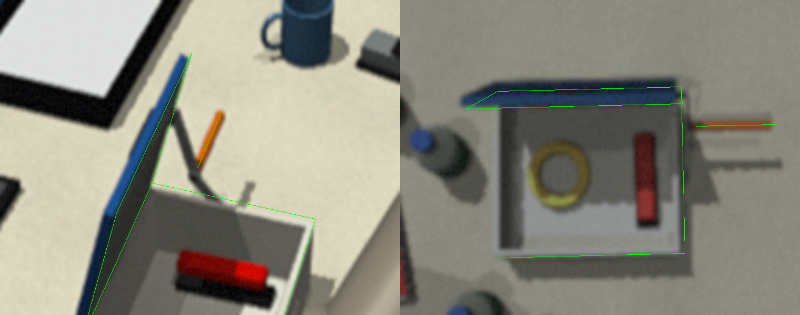

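>>> carry_out([
  [[0,0,0],[0,0,-6],8.5],
  [[0,0,0],[0,0,-12],8.5],
  [[0,0,10],[-4,-3.4,-17],8.5],
  [[0,0,20],[-8.5,-7.2,-17],8.5],
  [[0,0,30],[-13,-11,-17],8.5],
], newtons=20)

```text
t: 1.12
eef_pos: [0.3611, 0.4531, 0.4196]
tool_rot: [0.0, 0.468, 0.884, 0.001]
contact_force: [1.3, -0.2, -0.1]
gripper_width: 0.999
```

```bash
cat > rel.py <<'E'
import sys; from h import *
# usage: rel.py x y z ; yaw of tool y axis (deg) optional, tilt about world -> prints tool shift cm, rotvec deg for a down tool with y along chest x
o=bot.get_obs(); Rm=R.from_quat(o["tool_rot"],scalar_first=True)
print("t",round(o["t"],2),"pos",o["eef_pos"].round(4),"f",o["contact_force"].round(1),"w",round(o["gripper_width"],3))
print("axes x",Rm.as_matrix()[:,0].round(3),"y",Rm.as_matrix()[:,1].round(3),"z",Rm.as_matrix()[:,2].round(3))
a=.041; y=np.array([np.cos(a),np.sin(a),0]); z=np.array([0,0,-1.]); T=R.from_matrix(np.c_[np.cross(y,z),y,z])
print("rot",np.degrees((Rm.inv()*T).as_rotvec()).round(1))
v=[float(s) for s in sys.argv[1:]]
for i in range(0,len(v),3): print("shift cm",(Rm.inv().apply(np.array(v[i:i+3])-o["eef_pos"])*100).round(2))
E
python3 rel.py .6127 -.11 .42 .6127 -.11 .20
```

```text
t 1.12 pos [0.3611 0.4531 0.4196] f [ 1.3 -0.2 -0.1] w 0.999
axes x [-0.562  0.827  0.001] y [0.827 0.562 0.002] z [ 0.001  0.002 -1.   ]
rot [ 0.1 -0.1 31.9]
shift cm [-60.71 -10.85  -0.13]
shift cm [-60.73 -10.91  21.87]
```

>>> carry_out([
  [[0,0,8],[-5.5,-1,0],8.5],
  [[0,0,16],[-11,-2,0],8.5],
  [[0,0,24],[-17,-3,0],8.5],
  [[0,0,32],[-23,-4,0],8.5],
  [[0,0,32],[-29,-5,0],8.5],
])

```text
t: 1.75
eef_pos: [0.4839, 0.1852, 0.4187]
tool_rot: [-0.0, 0.692, 0.722, 0.001]
contact_force: [0.1, 0.7, -0.4]
gripper_width: 0.996
```

```bash
python3 rel.py .6127 -.11 .42 .6127 -.11 .20
```

```text
t 1.75 pos [0.4839 0.1852 0.4187] f [ 0.1  0.7 -0.4] w 0.996
axes x [-0.043  0.999  0.001] y [0.999 0.043 0.001] z [ 0.001  0.001 -1.   ]
rot [ 0.  -0.   0.1]
shift cm [-30.04  11.61  -0.15]
shift cm [-30.06  11.6   21.85]
```

>>> carry_out([
  [[0,0,0],[-6,2.3,0],8.5],
  [[0,0,0],[-12,4.6,0],8.5],
  [[0,0,0],[-18,7,0],8.5],
  [[0,0,0],[-24,9.3,0],8.5],
  [[0,0,0],[-30,11.6,0],8.5],
])

```text
t: 2.38
eef_pos: [0.6094, -0.1006, 0.4186]
tool_rot: [0.0, 0.691, 0.723, 0.0]
contact_force: [1.7, 0.3, 0.2]
gripper_width: 0.993
```

>>> carry_out([
  [[0,0,0],[0,0,5],8.5],
  [[0,0,0],[0,0,10],8.5],
  [[0,0,0],[0,0,15],8.5],
  [[0,0,0],[0,0,18],8.5],
  [[0,0,0],[0,0,20],8.5],
])

```text
t: 3.0
eef_pos: [0.6081, -0.0988, 0.2165]
tool_rot: [-0.001, 0.691, 0.723, -0.001]
contact_force: [-0.4, 0.1, 0.3]
gripper_width: 0.998
```

```bash
python3 rel.py .6127 -.11 .132; python3 - <<'E'
from h import *
out=[]
for n,(x0,y0) in {"scene":(230,150),"top":(270,150)}.items():
    im=bot.read_camera(n); out.append(cv2.resize(im[y0:y0+130,x0:x0+130,::-1],(400,400),interpolation=cv2.INTER_CUBIC))
cv2.imwrite("pics/bar1.png",np.hstack(out))
E
```

```text
t 3.0 pos [ 0.6081 -0.0988  0.2165] f [-0.4  0.1  0.3] w 0.998
axes x [-0.044  0.999  0.   ] y [ 0.999  0.044 -0.002] z [-0.002  0.    -1.   ]
rot [-0.1 -0.   0.2]
shift cm [-1.14  0.43  8.45]
```

View pics/bar1.png

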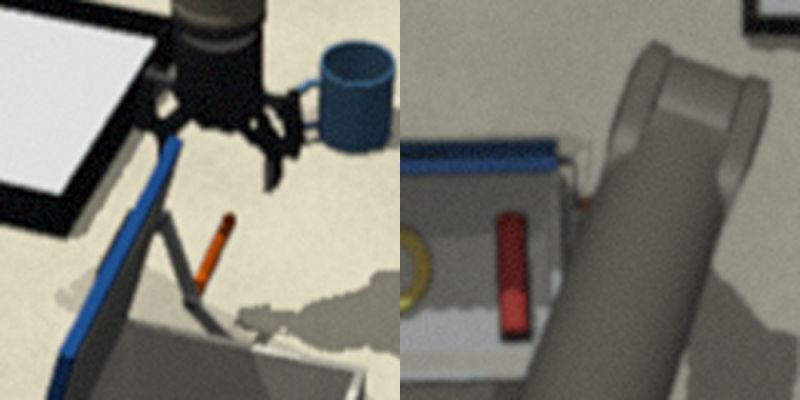

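The jaws straddle the bar (crop 1: bar at (215,250), fingers above it). Next I descend and close to a loose cage.

>>> carry_out([
  [[0,0,0],[-0.6,0.4,3],8.5],
  [[0,0,0],[-1.1,0.4,6],8.5],
  [[0,0,0],[-1.1,0.4,7.5],8.5],
  [[0,0,0],[-1.1,0.4,8.4],6],
  [[0,0,0],[-1.1,0.4,8.4],4],
])

```text
t: 3.72
eef_pos: [0.6136, -0.1096, 0.1346]
tool_rot: [0.0, 0.691, 0.723, 0.0]
contact_force: [-0.1, 0.5, -0.5]
gripper_width: 0.595
```

>>> carry_out([
  [[0,0,0],[0,0,0],3],
  [[0,0,0],[0,0,0],2],
  [[0,0,0],[0,0,0],2],
  [[0,0,0],[0,0,0],2],
])

```text
t: 4.22
eef_pos: [0.6134, -0.1099, 0.1345]
tool_rot: [0.0, 0.691, 0.722, 0.0]
contact_force: [0.1, -1.2, 0.6]
gripper_width: 0.235
```

```bash
python3 rel.py .6127 -.11 .132; python3 - <<'E'
from h import *
lo=np.array([-.12,.06]); k0=stay(0)-lo; p0=np.arctan2(k0[1],k0[0])
print("knee0",stay(0),"front",stay(0,-1),"centre",stay(-.06,-1),stay(.15,-1),stay(.3,-1))
E
```

```text
t 4.22 pos [ 0.6134 -0.1099  0.1345] f [ 0.1 -1.2  0.6] w 0.235
axes x [-0.044  0.999  0.   ] y [0.999 0.044 0.   ] z [ 0.  0. -1.]
rot [ 0.  -0.   0.2]
shift cm [-0.01 -0.07  0.25]
knee0 [-0.05637574  0.13268779] front [-0.09468254  0.15322331] centre [-0.07484487  0.14539657] [-0.12093819  0.15659544] [-0.14161781  0.15415004]
```

>>> carry_out([
  [[0,0,0],[0,-0.3,-0.1],2],
  [[0,0,0],[0,-0.6,-0.3],2],
  [[0,0,0],[0,-0.9,-0.5],2],
  [[0,0,0],[0,-1.2,-0.7],2],
])

```text
t: 4.72
eef_pos: [0.6036, -0.1101, 0.142]
tool_rot: [0.002, 0.691, 0.723, 0.002]
contact_force: [7.4, 1.2, -4.8]
gripper_width: 0.232
```

>>> carry_out([
  [[0,0,0],[0,-0.3,-0.2],2],
  [[0,0,0],[0,-0.6,-0.4],2],
  [[0,0,0],[0,-0.9,-0.6],2],
  [[0,0,0],[0,-1.2,-0.7],2],
])

```text
t: 5.22
eef_pos: [0.5905, -0.1105, 0.1492]
tool_rot: [0.001, 0.691, 0.723, 0.001]
contact_force: [5.6, 2.5, 3.5]
gripper_width: 0.235
```

```bash
python3 rel.py .6127 -.11 .132;python3 - <<'E'
from h import *
im=bot.read_camera("scene");cv2.imwrite("pics/pull.png",cv2.resize(im[150:310,200:360,::-1],(560,560),interpolation=cv2.INTER_CUBIC))
E
```

```text
t 5.22 pos [ 0.5905 -0.1105  0.1492] f [5.6 2.5 3.5] w 0.235
axes x [-0.044  0.999  0.   ] y [0.999 0.044 0.003] z [ 0.003  0.    -1.   ]
rot [ 0.2 -0.   0.2]
shift cm [-0.05  2.22  1.72]
```

View pics/pull.png

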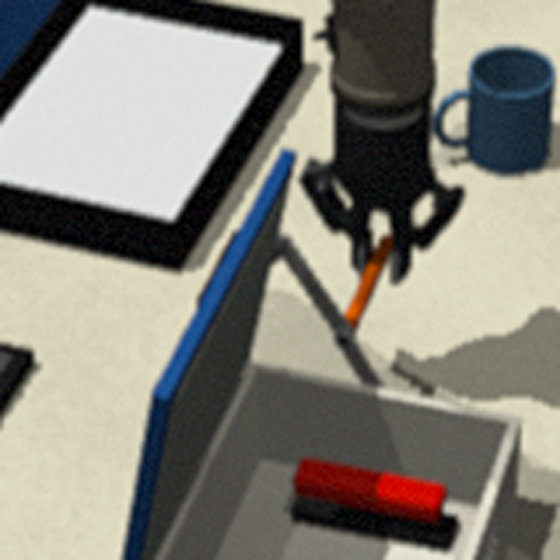

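The links are nearly in line, with the bar caged between the pads and about 7 N on it. I continue along the arc.

>>> carry_out([
  [[0,0,0],[0,-0.4,-0.15],2],
  [[0,0,0],[0,-0.8,-0.3],2],
  [[0,0,0],[0,-1.2,-0.4],2],
  [[0,0,0],[0,-1.6,-0.5],2],
  [[0,0,0],[0,-2.0,-0.6],2],
])

```text
t: 5.9
eef_pos: [0.5714, -0.1113, 0.1557]
tool_rot: [0.002, 0.691, 0.723, 0.002]
contact_force: [6.5, 2.5, 4.8]
gripper_width: 0.233
```

>>> carry_out([
  [[0,0,0],[0,-0.4,-0.1],2],
  [[0,0,0],[0,-0.8,-0.15],2],
  [[0,0,0],[0,-1.2,-0.2],2],
  [[0,0,0],[0,-1.6,-0.2],2],
  [[0,0,0],[0,-1.6,-0.2],2],
])

```text
t: 6.52
eef_pos: [0.5544, -0.1126, 0.1572]
tool_rot: [0.001, 0.691, 0.722, 0.001]
contact_force: [5.0, 0.8, 2.1]
gripper_width: 0.233
```

```bash
python3 rel.py .6127 -.11 .132;python3 - <<'E'
from h import *
im=bot.read_camera("scene");cv2.imwrite("pics/pull2.png",cv2.resize(im[150:310,200:360,::-1],(560,560),interpolation=cv2.INTER_CUBIC))
E
```

```text
t 6.53 pos [ 0.5544 -0.1126  0.1572] f [5.  0.8 2.1] w 0.233
axes x [-0.044  0.999 -0.   ] y [0.999 0.044 0.003] z [ 0.003 -0.    -1.   ]
rot [0.2 0.  0.2]
shift cm [0.   5.83 2.54]
```

View pics/pull2.png

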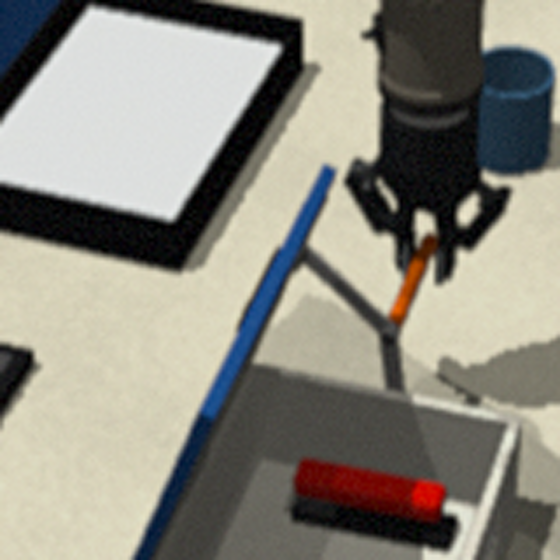

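The stay is unlocked: the knee is bent to the front and the lid has started down. I release the bar and rise.

>>> carry_out([
  [[0,0,0],[0,0,0],4],
  [[0,0,0],[0,0,0],5],
  [[0,0,0],[0,0,-4],6],
  [[0,0,0],[0,0,-10],6],
  [[0,0,0],[0,0,-16],4],
])

```text
t: 7.2
eef_pos: [0.552, -0.1128, 0.3171]
tool_rot: [-0.001, 0.692, 0.722, -0.001]
contact_force: [1.2, 0.8, -0.1]
gripper_width: 0.506
```

>>> carry_out([
  [[0,0,0],[0,0,-6],2],
  [[0,0,0],[0,1,-9.5],0],
  [[0,0,0],[4,4,-9.5],0],
  [[0,0,0],[9,7,-9.5],0],
  [[0,0,0],[14,8.5,-9.5],0],
])

```text
t: 7.82
eef_pos: [0.6323, 0.0324, 0.4101]
tool_rot: [-0.001, 0.692, 0.722, -0.001]
contact_force: [1.5, -0.2, 0.3]
gripper_width: 0.001
```

```bash
cat > lid.py <<'E'
from h import *
ch=np.load("ch.npy")[:3]; th0=np.radians(75)
ims={n:bot.read_camera(n) for n in CI}
obs={}
for n in CI:
    ds=bot.silhouettes("lid_edge",n); print(n,[(d["score"],d["location"]) for d in ds[:2]])
    try: e,c=orange(n,ims[n]); obs[n]=e; print("bar",e.round(1),c)
    except Exception as ex: print(ex)
v=np.load("ch.npy")[3]
for n in obs:
    best=min(np.arange(0,1.31,.01),key=lambda l:min(np.linalg.norm(proj(n,w(ch,[[stay(l,-1)[0],v-.055,stay(l,-1)[1]]]))[0]-obs[n].mean(0)),1e9))
    k=stay(best,-1); print(n,"lid from bar",best.round(3),"err",np.linalg.norm(proj(n,w(ch,[[k[0],v-.055,k[1]]]))[0]-obs[n].mean(0)).round(1))
E
python3 lid.py
cat > plan.py <<'E'
from h import *
ch=np.load("ch.npy")[:3]; b,r=.012,.195
for l in np.r_[0:1.31:.1,1.309]:
    t=np.radians(75)-l; p=[-r*np.cos(t)+.012*np.sin(t)+b,0,.11+r*np.sin(t)+.012*np.cos(t)+.017]
    print(round(l,2),w(ch,p)[0].round(4))
E
python3 plan.py; python3 rel.py .652 .117 .40
```

```text
scene [(0.6, [265.7, 261.7])]
bar [[322.9 217. ]
 [313.8 237.9]] 81
top [(0.83, [247.0, 205.0])]
bar [[337.  232.9]
 [366.  232.4]] 63
scene lid from bar 0.09 err 1.3
top lid from bar 0.08 err 1.5
0.0 [0.6329 0.1157 0.3185]
0.1 [0.614  0.115  0.3136]
0.2 [0.5957 0.1142 0.3069]
0.3 [0.5781 0.1135 0.2984]
0.4 [0.5615 0.1128 0.2882]
0.5 [0.5459 0.1122 0.2764]
0.6 [0.5317 0.1116 0.2631]
0.7 [0.5188 0.111  0.2484]
0.8 [0.5074 0.1106 0.2325]
0.9 [0.4977 0.1102 0.2156]
1.0 [0.4898 0.1098 0.1977]
1.1 [0.4836 0.1096 0.1792]
1.2 [0.4794 0.1094 0.1601]
1.3 [0.477  0.1093 0.1408]
1.31 [0.4769 0.1093 0.139 ]
t 8.03 pos [0.6316 0.0319 0.41  ] f [ 0.4 -1.5  0. ] w 0.002
axes x [-0.046  0.999 -0.001] y [ 0.999  0.046 -0.003] z [-0.003 -0.001 -1.   ]
rot [-0.2  0.1  0.3]
shift cm [8.4  2.43 0.99]
```

>>> carry_out([
  [[0,0,0],[4.5,1.5,0],0],
  [[0,0,0],[8.4,2.5,0],0],
  [[0,0,0],[8.4,2.5,3],0],
  [[0,0,0],[8.4,2.5,6.5],0],
  [[0,0,0],[8.4,2.5,9.5],0],
])

```text
t: 8.65
eef_pos: [0.6527, 0.1133, 0.3151]
tool_rot: [0.0, 0.693, 0.721, -0.001]
contact_force: [0.3, 0.2, 0.0]
gripper_width: -0.004
```

>>> carry_out([
  [[0,0,0],[0,-1,0],0],
  [[0,0,0],[0,-2,0],0],
  [[0,0,0],[0,-3,0],0],
  [[0,0,0],[0,-3.5,0],0],
  [[0,0,0],[0,-4,0.1],0],
])

```text
t: 9.28
eef_pos: [0.6136, 0.1145, 0.3161]
tool_rot: [0.0, 0.691, 0.723, 0.001]
contact_force: [3.7, -0.2, 2.8]
gripper_width: 0.0
```

```bash
python3 lid.py;python3 rel.py .6 .1142 .3069 .5781 .1135 .2984 .5615 .1128 .2882;python3 - <<'E'
from h import *
im=bot.read_camera("scene");cv2.imwrite("pics/lid1.png",cv2.resize(im[130:330,180:380,::-1],(560,560),interpolation=cv2.INTER_CUBIC))
E
```

```text
scene [(0.54, [292.6, 307.3]), (0.32, [291.8, 438.6])]
bar [[323.1 217. ]
 [312.6 241.4]] 100
top [(0.71, [301.4, 202.1])]
bar [[331.  233.5]
 [366.  232.7]] 78
scene lid from bar 0.08 err 0.6
top lid from bar 0.09 err 1.5
t 9.47 pos [0.6136 0.1145 0.3155] f [ 0.6 -0.1  0.9] w -0.001
axes x [-0.044  0.999  0.   ] y [0.999 0.044 0.   ] z [ 0.  0. -1.]
rot [ 0.  -0.   0.2]
shift cm [ 0.03 -1.36  0.86]
shift cm [ 0.06 -3.55  1.71]
shift cm [ 0.06 -5.21  2.73]
```

View pics/lid1.png

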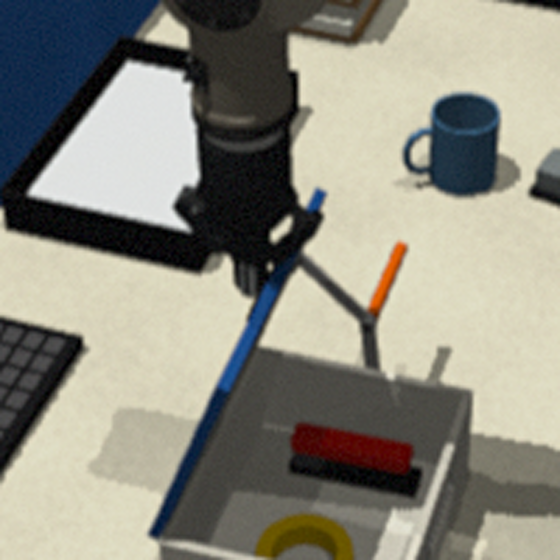

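Contact has just been made at the planned place (tip at (245,285) in the crop, behind the lid, force about 3 N). I lower along the arc.

>>> carry_out([
  [[0,0,0],[0,-0.9,0.3],0],
  [[0,0,0],[0,-1.8,0.8],0],
  [[0,0,0],[0,-2.7,1.25],0],
  [[0,0,0],[0,-3.55,1.7],0],
  [[0,0,0],[0,-4.4,2.2],0],
])

```text
t: 10.15
eef_pos: [0.5686, 0.1124, 0.2929]
tool_rot: [-0.0, 0.691, 0.722, -0.0]
contact_force: [1.6, 0.8, 4.3]
gripper_width: -0.004
```

```bash
python3 lid.py;python3 rel.py .5615 .1128 .2882 .5459 .1122 .2764 .5317 .1116 .2631 .5188 .111 .2484
```

```text
scene [(0.59, [271.5, 275.7])]
bar [[335.1 220. ]
 [325.1 245. ]] 101
top [(0.9, [300.2, 214.4])]
bar [[330.  246. ]
 [366.  245.4]] 85
scene lid from bar 0.33 err 0.7
top lid from bar 0.34 err 2.3
t 10.35 pos [0.5684 0.1123 0.2924] f [0.4 0.2 0.2] w 0.002
axes x [-0.044  0.999 -0.   ] y [ 0.999  0.044 -0.002] z [-0.002 -0.001 -1.   ]
rot [-0.1  0.   0.2]
shift cm [ 0.08 -0.69  0.43]
shift cm [ 0.09 -2.25  1.61]
shift cm [ 0.09 -3.67  2.94]
shift cm [ 0.09 -4.95  4.42]
```

>>> carry_out([
  [[0,0,0],[0,-0.9,0.6],0],
  [[0,0,0],[0,-1.7,1.2],0],
  [[0,0,0],[0,-2.5,1.85],0],
  [[0,0,0],[0,-3.3,2.6],0],
  [[0,0,0],[0,-4.1,3.4],0],
])

```text
t: 10.98
eef_pos: [0.5277, 0.1107, 0.2587]
tool_rot: [-0.0, 0.691, 0.722, -0.0]
contact_force: [1.0, 0.9, 2.1]
gripper_width: -0.001
```

```bash
python3 rel.py .5188 .111 .2484 .5074 .1106 .2325 .4977 .1102 .2156 .4898 .1098 .1977 .4836 .1096 .1792
```

```text
t 10.97 pos [0.5277 0.1107 0.2587] f [1.  0.9 2.1] w -0.001
axes x [-0.044  0.999  0.   ] y [ 0.999  0.044 -0.   ] z [-0.  0. -1.]
rot [-0.  -0.   0.2]
shift cm [ 0.07 -0.89  1.03]
shift cm [ 0.08 -2.03  2.62]
shift cm [ 0.09 -3.    4.31]
shift cm [ 0.08 -3.79  6.1 ]
shift cm [ 0.09 -4.41  7.95]
```

>>> carry_out([
  [[0,0,0],[0,-0.7,0.8],0],
  [[0,0,0],[0,-1.4,1.7],0],
  [[0,0,0],[0,-2.0,2.6],0],
  [[0,0,0],[0,-2.5,3.45],0],
  [[0,0,0],[0,-3.0,4.3],0],
])

```text
t: 11.6
eef_pos: [0.4982, 0.1092, 0.2156]
tool_rot: [-0.0, 0.691, 0.722, -0.0]
contact_force: [0.4, 0.6, 3.1]
gripper_width: 0.0
```

```bash
python3 lid.py; python3 rel.py .4977 .1102 .2156 .4898 .1098 .1977 .4836 .1096 .1792 .4794 .1094 .16 .477 .109 .139
```

```text
scene [(0.83, [285.3, 290.3]), (0.25, [350.3, 187.8])]
bar [[352.2 232.7]
 [342.8 258.3]] 100
top [(0.91, [291.6, 217.7]), (0.21, [293.1, 223.2])]
bar [[331.  264.2]
 [365.  263.5]] 80
scene lid from bar 0.9 err 0.7
top lid from bar 0.9 err 2.1
t 11.8 pos [0.4983 0.109  0.2159] f [-0.1  0.1  0.4] w 0.001
axes x [-0.044  0.999 -0.001] y [ 0.999  0.044 -0.001] z [-0.001 -0.001 -1.   ]
rot [-0.   0.   0.2]
shift cm [ 0.12 -0.06  0.03]
shift cm [ 0.12 -0.85  1.82]
shift cm [ 0.13 -1.47  3.67]
shift cm [ 0.13 -1.89  5.59]
shift cm [ 0.1  -2.13  7.69]
```

>>> carry_out([
  [[0,0,0],[0,-0.45,0.9],0],
  [[0,0,0],[0,-0.85,1.8],0],
  [[0,0,0],[0,-1.2,2.7],0],
  [[0,0,0],[0,-1.5,3.7],0],
  [[0,0,0],[0,-1.7,4.6],0],
])

```text
t: 12.42
eef_pos: [0.4812, 0.1086, 0.1695]
tool_rot: [-0.0, 0.691, 0.722, -0.0]
contact_force: [0.8, 0.2, 1.4]
gripper_width: 0.002
```

>>> carry_out([
  [[0,0,0],[0,-0.1,0.6],0],
  [[0,0,0],[0,-0.2,1.1],0],
  [[0,0,0],[0,-0.3,1.6],0],
  [[0,0,0],[0,-0.4,2.1],0],
  [[0,0,0],[0,-0.4,2.5],0],
])

```text
t: 13.05
eef_pos: [0.4773, 0.1084, 0.1449]
tool_rot: [-0.0, 0.691, 0.722, -0.0]
contact_force: [-0.3, 1.6, 1.9]
gripper_width: 0.001
```

```bash
python3 lid.py; python3 rel.py .477 .109 .139
```

```text
scene [(0.88, [290.4, 303.0])]
bar [[357.  242. ]
 [349.2 263.7]] 87
top [(0.87, [289.8, 224.0]), (0.23, [175.7, 205.6])]
bar [[331.  269.7]
 [364.  269.4]] 69
scene lid from bar 1.23 err 0.7
top lid from bar 1.3 err 2.1
t 13.25 pos [0.4774 0.1082 0.1451] f [ 0.2 -1.1 -0.1] w -0.0
axes x [-0.044  0.999 -0.   ] y [ 0.999  0.044 -0.   ] z [-0. -0. -1.]
rot [-0.   0.   0.2]
shift cm [ 0.09 -0.04  0.61]
```

Now the last 6 mm in small steps, watching the force.

>>> carry_out([
  [[0,0,0],[0,0,0.2],0],
  [[0,0,0],[0,0,0.4],0],
  [[0,0,0],[0,0,0.5],0],
  [[0,0,0],[0,0,0.6],0],
  [[0,0,0],[0,0,0.6],0],
])

```text
t: 13.88
eef_pos: [0.4778, 0.1084, 0.1392]
tool_rot: [0.0, 0.691, 0.722, 0.0]
contact_force: [0.3, 0.4, 0.0]
gripper_width: -0.001
```

>>> carry_out([
  [[0,0,0],[0,0,0.1],0],
  [[0,0,0],[0,0,0.1],0],
  [[0,0,0],[0,0,0.2],0],
  [[0,0,0],[0,0,0.2],0],
])

```text
t: 14.38
eef_pos: [0.478, 0.1085, 0.1389]
tool_rot: [-0.0, 0.692, 0.722, 0.001]
contact_force: [-7.1, -1.7, 22.0]
gripper_width: -0.002
```

The force rose to 22 N at TCP z = 0.139, which puts the tip at 0.122, the shut height, so the lid is on its stop. I let go.

>>> carry_out([
  [[0,0,0],[0,0,-0.5],0],
  [[0,0,0],[0,0,-3],0],
  [[0,0,0],[0,0,-8],0],
  [[0,0,0],[0,0,-14],0],
  [[0,0,0],[0,0,-20],0],
])

```text
t: 15.0
eef_pos: [0.4774, 0.1083, 0.3391]
tool_rot: [0.0, 0.691, 0.722, 0.0]
contact_force: [0.9, 1.6, 0.6]
gripper_width: 0.003
```

>>> carry_out([
  [[0,0,0],[6,0,-3],0],
  [[0,0,0],[12,0,-6],0],
  [[0,0,0],[18,0,-6],0],
  [[0,0,0],[24,0,-6],0],
  [[0,0,0],[30,0,-6],0],
])

```text
t: 15.62
eef_pos: [0.4642, 0.4094, 0.3974]
tool_rot: [-0.0, 0.691, 0.722, 0.0]
contact_force: [0.8, 0.5, -0.1]
gripper_width: -0.001
```

```bash
python3 lid.py; python3 rel.py; python3 - <<'E'
from h import *
ch=np.load("ch.npy"); out=[]
for n,(x0,y0) in {"scene":(180,160),"top":(150,140)}.items():
    im=bot.read_camera(n); im=np.ascontiguousarray(cv2.resize(im[y0:y0+200,x0:x0+200,::-1],(400,400),interpolation=cv2.INTER_CUBIC))
    p=((proj(n,w(ch[:3],[[0,-.13,.122],[-.224,-.13,.122],[-.224,.13,.122],[0,.13,.122]]))-[x0,y0])*2).astype(int); cv2.polylines(im,[p],True,(0,255,0),1)
    out.append(im)
cv2.imwrite("pics/end.png",np.hstack(out))
E
```

```text
scene [(0.89, [310.4, 311.2])]
bar [[357.1 242.7]
 [348.9 265.6]] 91
top [(0.72, [276.8, 235.4])]
bar [[330.  270. ]
 [365.  269.3]] 75
scene lid from bar 1.29 err 0.2
top lid from bar 1.3 err 2.1
t 15.82 pos [0.4638 0.4087 0.3962] f [ 0.  -1.1 -0.4] w -0.0
axes x [-0.047  0.999 -0.002] y [ 0.999  0.047 -0.001] z [-0.    -0.002 -1.   ]
rot [-0.   0.1  0.3]
```

View pics/end.png

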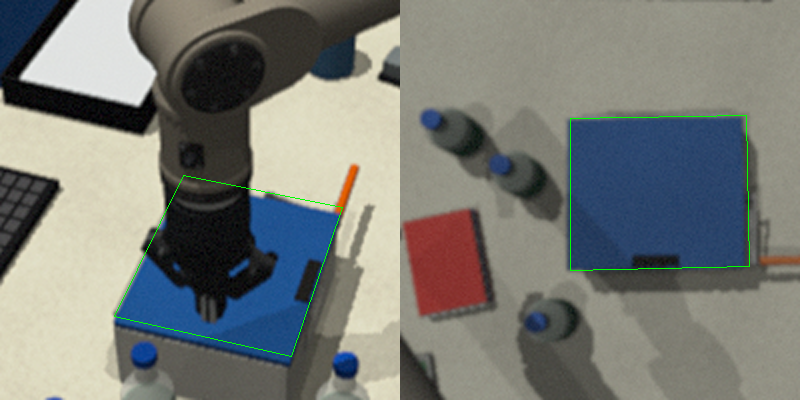

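The final picture shows the lid matching the projected shut outline in both views, with the arm clear at z ≈ 0.40. The dark rectangle at the lid's front (top (277,270)) lies in the lid's surface.

```bash
python3 -c "
from station import bot
print(bot.hand_in())"
```

```text
the job is handed in; nothing more can be done
None
```

The lid is shut and the job is handed in, at about 16 s of the 56 s allowed.

- **Unlocking:** I caged the orange bar loosely between the fingers and moved it up and to the front along its arc, past centre. Force readings were about 5–9 N. I then let the bar go; the stay stayed unlocked and the lid held at about 0.09 rad.
- **Closing:** I pushed the lid down from behind with closed fingertips. Readings stayed at or below about 5 N on the way.
- **Pressing shut:** On the stop the force rose to 22 N, with the fingertips at 0.122 m, which is the shut height.

Last checks:
- **Lid angle:** Worked out from the bar's position, it read 1.29 rad in the scene camera and 1.30 rad in the top camera. The stop is at 1.309, so both agree to within what they can resolve. The top camera's fit was about 2 px off throughout.
- **Outline:** The lid matched the projected shut outline in both pictures.
- **Arm:** It stands clear at about 0.40 m with no contact force.
- **Other things:** The bottles and notebooks looked unmoved in the last picture, by eye only. I did not measure the mug or the punch at the end. The stapler and tape are now hidden under the lid.
- **Unexplained mark:** A dark rectangle shows near the lid's front edge, though the lid was described as plain. I took it for a marking and did not check further.

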